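# Log an equipment case with the tag reader and shut its guard

### The arm

A 6-joint arm with a two-finger parallel gripper is mounted at the origin on the work surface. World frame = base frame: x ahead of the robot, y to its left, z up, the work surface at z = 0. Lengths are in m, angles in rad, forces in N, time in s.
With the tool pointing down it reaches from about 0.35 to 0.975 m from the base axis. Payload 7.1 kg.
Tool frame: the origin (TCP) lies midway between the tips of the shut fingers; the grasp point (between the pads) lies 19 mm behind it; z points along the fingers, y is the line along which they close (so a half turn about z gives the same grasp; the last joint's range is limited). The gripper opens to 88 mm and grips with 3 to 60 N. Pads are 20 mm wide; open, the fingers measure 115 mm over their backs; the gripper's body (75 mm by 178 mm) begins 61 mm behind the grasp point.
Start: joints at [-1.18, 0.423, 1.63, -0, 1.089, -0.019], TCP at [0.249, -0.573, 0.223] pointing down, gripper open.
Joint ranges: [-3, 3], [-0.9, 2.11], [0.09, 2.58], [-1.31, 4.45], [0.11, 2.69], [-2.54, 2.54]. Speed limits (rad/s): [2.39, 2.39, 3.01, 3.14, 3.14, 3.14].

### API

Orientations are given as a unit quaternion [w, x, y, z].
In Python, from station import move_pose, movel, movej, command_gripper, wait, inverse_kinematics, read_camera, camera_info, MotionError, job_done, get_time, get_joint_pos, get_qvel, get_effort, get_tcp_pos, get_ee_rot, get_ft_force, get_ft_torque, get_grip_width, get_finger_force gives the robot as it stands. Calls block until the motion is done:
- move_pose(position, orientation): joint-space move of the TCP to a pose.
- movel(position, frame=None, v=0.15, until_force=None): straight line of the TCP; frame=None keeps the orientation; v is the mean speed in m/s. With until_force (N) it stops when the force on the tool has changed by that much, and returns True; else False.
- movej(angles): joint-space move.
- command_gripper(opening): opening from 0.0 (shut) to 1.0 (fully open); the grip force is fixed at half the most; returns when the fingers have stopped.
- wait(seconds).
- inverse_kinematics(position, orientation): joint angles nearest the present ones, or None.
- read_camera(name): name is "side" or "top" or "wrist"; returns the picture (400x640x3 uint8, red, green, blue); there is no depth.
- camera_info(name): a dict with "intrinsics" (3x3 intrinsics, pixels), "T" (4x4, takes a point from camera to world coordinates); the wrist camera has in their place "tool_from_camera" (4x4, takes a point from camera to tool coordinates, whose origin is the TCP and whose axes are the flange's). Camera axes: x right, y up, looking along -z (the intrinsics and any distortion apply to the point x, -y, -z); pixel columns grow to the right and rows downward; lengths in m; the calibration is good to about 2 mm. A picture is of the moment at which its call begins: read the wrist's pose just before it. camera_info takes no time and is no camera call.
A pose or a line that the arm cannot do raises MotionError and nothing moves.
- job_done(): hands the job in; it is judged then, once.
Readings, each from a call of its own:
- get_time(): time.
- get_joint_pos(): joint angles.
- get_qvel(): joint speeds.
- get_effort(): joint torques, N m.
- get_tcp_pos(): TCP position.
- get_ee_rot(): TCP orientation.
- get_ft_force(): force on the tool from outside, world axes, zero at the start.
- get_ft_torque(): the same for the moment, N m.
- get_grip_width(): opening from 0.0 (shut) to 1.0 (fully open).
- get_finger_force(): force on a finger pad.
Only numpy, scipy, OpenCV 4.12 (cv2) and the standard library are available. Lean on these libraries where they do the work, as an engineer would, in place of code of your own. Each camera call takes 0.05 s, during which the arm holds its last target. There are 200 camera calls.

### The job

Take the tag reader from its dock and press its spring nose gently onto the steel dot of the tag sunk in the case's window, square to the sloping face, holding it steady and pressed in for a good second. Hang the reader upright in its dock again, and swing the orange guard fully shut over the window, its tongue over the staple. Leave everything else on the bench where it stands.

Things in the scene. Friction and masses are not known exactly. Their poses are not given: they have to be found in the camera images.
- reader: hand-held contact tag reader, sizes in mm: 135 long, about 0.22 kg, hanging nose down in its dock at the start. Origin at the tip of its extended nose, z along its axis up to the grip. From the tip: steel spring nose 16 across up to 14, grey barrel 22 across up to 55, orange collar 52 across from 55 to 61, then the black grip up to 135.
- grip (a point): point on the reader's axis 98 mm above the nose tip, in the middle of its black grip, which is 30 x 30 square (sides along the reader's x and y): a good place for the pads.
- nose (a joint): travel of the reader's spring nose into its barrel, m: 0 fully out, 0.007 bottomed. The spring starts at about 1.4 N and adds about 0.9 N per mm. The reader registers while the nose is in by 2 mm or more (about 3.3 N).
- dock: fixed stand of the reader, 90 x 90 mm, 70 tall: a grey plate on four posts with a round hole 37 across in the middle. Origin on the table under the hole's centre, z up. The reader hangs with its barrel down the hole, its collar resting on the plate's top at 70, its nose tip 15 above the table. Its turn about its own axis does not matter.
- case: black equipment case, 200 x 200 x 50 mm, propped on a fixed sloping plywood rest, its face tipped 0.45 rad (26 degrees) from level, looking up and towards the robot. Origin at the centre of a square window, 56 x 56 with a yellow border, in the plane of the face, 112 above the table; z points square out of the face, x up the slope, y across.
- window (a point): the same point and axes as the case. Below it in the window lies the white tag, parallel to the face, with a steel dot 18 mm across at its centre, straight below this point (along -z). The tag is sunk 6 to 22 mm below the face, differently each time and not reported: feel for it. It does not give way to a gentle press.
- flap (a joint): angle of the orange guard of the window, rad: 0 shut flat on the face with its slotted tongue over the steel staple, about 2 open and standing up, stop at 2.4. Guard 64 mm wide, 3 thick, reaching 118.5 from its hinge line: solid up to 82, then two narrow bars with the slot between. Stays where it is left; needs about 1 N at its tip to swing.
- hinge (a point): middle of the guard's hinge line, above the window: at x = 42, y = 0, z = 6 mm in the case's frame, the line running along the case's y. Shut, the guard points from here down the slope (the case's -x); opening swings it up out of the face (towards +z).
- staple (a point): foot of the steel staple on the case's face, below the window, at x = -55, y = 0, z = 0 mm in the case's frame: 21 long along x, 5 thick, 17 tall.
- flap_tip (a point): middle of the guard's free edge, 118.5 mm from the hinge line.
- camera: black still camera, with a lens, 132 wide and 96 tall, in mm, standing loose on the bench; leave alone. Origin at the centre of its underside.
- tape: brown cardboard tape core, 100 across, 48 tall, in mm, standing loose on the bench; leave alone. Origin at the centre of its underside.
- cup: clear plastic cup, 84 across, 100 tall, in mm, standing loose on the bench; leave alone. Origin at the centre of its underside.
- lenscap: black lens cap, a disc 68 across, 9 thick, in mm, standing loose on the bench; leave alone. Origin at the centre of its underside.
- battery: grey battery block, 38 x 52 x 20 mm, standing loose on the bench; leave alone. Origin at the centre of its underside.
- cleaner: small blue bottle, 44 across, 110 tall, in mm, standing loose on the bench; leave alone. Origin at the centre of its underside.
- carton: small cardboard carton, 90 x 120 x 50 mm, standing loose on the bench; leave alone. Origin at the centre of its underside.
Mind the look-alikes: they are no part of the job. Leave any purple look-alike of the reader alone.

How it is judged:
By the outcome, as a careful person would: the job done as asked, in the order asked, and still so for the second after the job is handed in, with the robot touching nothing.
It also fails if it takes over 64 s, if anything falls off the work surface, if the arm or the gripper's body presses on something with over 40 N, if the wrist force passes 120 N, or if a joint passes its speed limit or range.

## Working session

There is one attempt and no reset: what is moved stays moved. The work goes in short steps, each a Python script; the robot and the scene stay as the last script left them, time stands still between calls to the robot, and variables do not carry over. Pictures are saved under pics/ and viewed, at most 10 in all, crops included, and the job is handed in when it is done.

```bash
mkdir -p pics; ls
python3 - <<'E'
from station import *
import cv2,numpy as np
for n in("side","top"):
    cv2.imwrite(f"pics/{n}0.png",read_camera(n)[...,::-1])
    c=camera_info(n);print(n,c)
print(camera_info("wrist"),get_ee_rot(),get_time())
E
```

```text
pics
side {'intrinsics': array([[445.37002868,   0.        , 323.49152975],
       [  0.        , 445.37002868, 199.8803619 ],
       [  0.        ,   0.        ,   1.        ]]), 'T': array([[-0.82859207,  0.34086272, -0.44412587, -0.12481925],
       [-0.55972778, -0.52113546,  0.64430012,  0.92689585],
       [-0.01183185,  0.78245156,  0.62259904,  0.99766142],
       [ 0.        ,  0.        ,  0.        ,  1.        ]])}
top {'intrinsics': array([[439.76936056,   0.        , 317.64806175],
       [  0.        , 439.76936056, 198.70137374],
       [  0.        ,   0.        ,   1.        ]]), 'T': array([[ 0.00477704,  0.99554105, -0.09420827,  0.37991869],
       [-0.99998164,  0.00440445, -0.00416243,  0.02261217],
       [-0.00372894,  0.09422643,  0.99554381,  1.39808334],
       [ 0.        ,  0.        ,  0.        ,  1.        ]])}
{'intrinsics': array([[279.38291041,   0.        , 321.52902617],
       [  0.        , 279.38291041, 197.36559057],
       [  0.        ,   0.        ,   1.        ]]), 'tool_from_camera': array([[ 8.29706445e-04,  9.56754100e-01,  2.90896724e-01,
         8.05818860e-02],
       [ 9.99999375e-01, -1.01183222e-03,  4.75662616e-04,
        -2.39823852e-03],
       [ 7.49430835e-04,  2.90896147e-01, -9.56754341e-01,
        -1.61874303e-01],
       [ 0.00000000e+00,  0.00000000e+00,  0.00000000e+00,
         1.00000000e+00]])} [-6.45169213e-04  9.79076629e-01  2.03490846e-01 -1.19892186e-04] 0.1
```

View pics/side0.png

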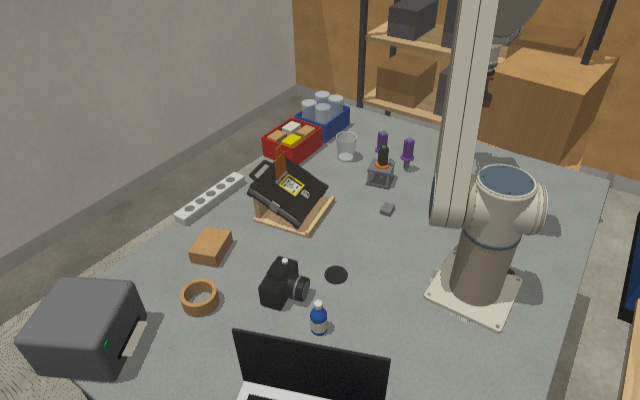

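View pics/top0.png

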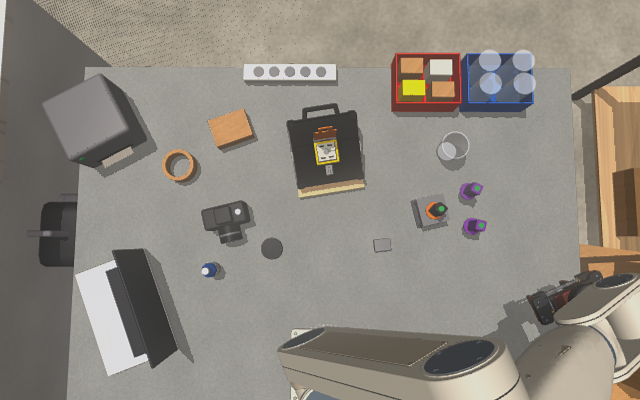

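Side view: case about (290,190) with its guard standing, reader in dock about (382,165), purple look-alikes at (382,140) and (408,150). Top view: case window about (327,151), reader about (437,210), purples about (472,190) and (475,226). I'll enlarge these areas.

Run:
```python
import cv2,numpy as np
t=cv2.imread("pics/top0.png");s=cv2.imread("pics/side0.png")
def cr(im,x,y):
    c=im[y:y+75,x:x+100]
    c=cv2.resize(c,(400,300),interpolation=cv2.INTER_CUBIC)
    for k in range(0,100,10):
        cv2.putText(c,str(x+k),(k*4,8),0,.3,(0,255,255),1);cv2.line(c,(k*4,10),(k*4,14),(0,255,255),1)
    for k in range(0,75,10):
        cv2.putText(c,str(y+k),(0,k*4+4),0,.3,(0,255,0),1)
    return c
cv2.imwrite("pics/crops.png",np.vstack([np.hstack([cr(t,280,115),cr(t,400,175)]),np.hstack([cr(s,240,145),cr(s,335,120)])]))
```

```text
(no output)
```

View pics/crops.png

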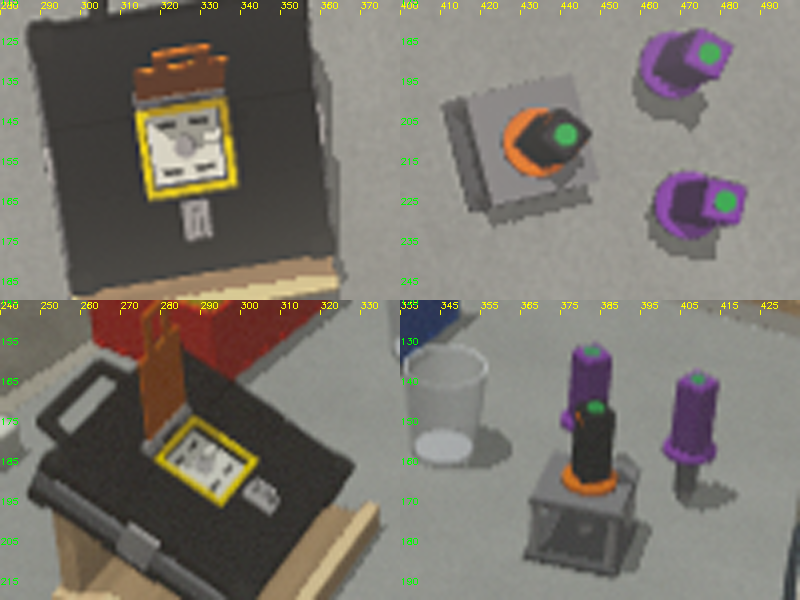

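Crops show: window corners in top at about (314,143), (336.5,139.8), (339.3,161), (317.3,164.8); dot (326,151). Side window corners at about (288.8,174.3), (304.3,185.3), (295.3,196.3), (279,184.5). Reader's green top: top (441.5,208.5), side (383.8,146.8). Triangulating these.

```bash
cat > h.py <<'E'
import numpy as np, cv2
from station import *
from scipy.spatial.transform import Rotation as R
def ray(n,p,T=None):
    c=camera_info(n);T=c["T"] if T is None else T
    K=c["intrinsics"];d=np.array([(p[0]-K[0,2])/K[0,0],-(p[1]-K[1,2])/K[1,1],-1.])
    d=T[:3,:3]@d;return T[:3,3],d/np.linalg.norm(d)
def tri(rays):
    A=sum(np.eye(3)-np.outer(d,d) for o,d in rays);b=sum((np.eye(3)-np.outer(d,d))@o for o,d in rays)
    p=np.linalg.solve(A,b);return p,max(np.linalg.norm(np.cross(p-o,d)) for o,d in rays)
def quat(Rm):
    q=R.from_matrix(Rm).as_quat();return np.array([q[3],q[0],q[1],q[2]])
def mat(q): return R.from_quat([q[1],q[2],q[3],q[0]]).as_matrix()
def proj(n,P,T=None):
    c=camera_info(n);T=c["T"] if T is None else T
    q=T[:3,:3].T@(np.asarray(P,float)-T[:3,3]);K=c["intrinsics"]
    return np.array([K[0,2]+K[0,0]*q[0]/-q[2],K[1,2]-K[1,1]*q[1]/-q[2]])
def wristT():
    T=np.eye(4);T[:3,:3]=mat(get_ee_rot());T[:3,3]=get_tcp_pos();return T@camera_info("wrist")["tool_from_camera"]
E
python3 - <<'E'
from h import *
t=lambda x,y:(x,y)
prs={'green':((441.5,208.5),(383.75,146.75)),'collar':((434,210.3),(382.5,164.7)),
'wA(upL)':((314,143),(279,184.5)),'wB(upR)':((336.5,139.8),(288.8,174.3)),'wC(loR)':((339.3,161),(304.3,185.3)),'wD':((317.3,164.8),(295.3,196.3)),
'purp1':((477.5,188.5),(382.5,132.5)),'purp2':((481.2,225.2),(409,139.5)),'dot':((326.2,151),(291,184.5)),
'fliptipL':((315,133),(276,147)),'pcol2':((468,226),(407.5,158))}
for k,(a,b) in prs.items(): print(k,*[np.round(v,4) for v in tri([ray('top',a),ray('side',b)])])
E
```

```text
green [ 0.4717 -0.3248  0.1481] 0.0001
collar [ 0.471  -0.3238  0.0714] 0.0009
wA(upL) [0.6642 0.0392 0.1274] 0.0003
wB(upR) [ 0.6745 -0.0269  0.1253] 0.0003
wC(loR) [ 0.617  -0.0362  0.0962] 0.0002
wD [0.6053 0.0298 0.0971] 0.0004
purp1 [ 0.532  -0.4328  0.1355] 0.0011
purp2 [ 0.4256 -0.4408  0.1351] 0.0004
dot [0.6433 0.0031 0.1135] 0.0004
fliptipL [0.6612 0.0364 0.2704] 0.0025
pcol2 [ 0.4223 -0.4302  0.0598] 0.0035
```

Heights match the text (green top 0.148 vs 0.150, collar 0.071, window about 0.1115, purples standing on the table). Now two close wrist views of the case and one of the reader.

```bash
cat >> h.py <<'E'
PSI=0.162; W=np.array([.6403,.0015,.1115])
def caseR(psi=PSI): return R.from_euler('zy',[psi,-0.45]).as_matrix()  # x up slope, z out of the face
def down(th): # tool y along angle th, z down
    y=np.array([np.cos(th),np.sin(th),0]);z=np.array([0,0,-1.]);return np.c_[np.cross(y,z),y,z]
E
python3 - <<'E'
from h import *
C=caseR();print(C.round(3))
P=C@np.diag([-1.,1,-1])
print(np.round(get_joint_pos(),2))
for nm,p,Rm in(('case',W+C[:,2]*.17,P),):print(nm,inverse_kinematics(p,quat(Rm)),inverse_kinematics(p,quat(P@np.diag([-1,-1,1]))))
ims=[]
def snap(n):
    T=wristT();im=read_camera('wrist');cv2.imwrite(f'pics/{n}.png',im[...,::-1]);np.save(f'pics/{n}.npy',T)
th=np.arctan2(.82,.57)
for a in np.arange(4)*np.pi/2: print(a,np.round(inverse_kinematics([.471,-.324,.26],quat(down(th+a))),2))
E
```

```text
[[ 0.889 -0.145 -0.435]
 [ 0.161  0.987  0.   ]
 [ 0.429 -0.07   0.9  ]]
[-1.18  0.42  1.63  0.    1.09 -0.02]
case [-0.02409574  0.11790907  2.02638962  0.02013344  0.54749775 -1.77168522] [-0.02409574  0.11790907  2.02638962  0.02013344  0.54749775  1.36990743]
0.0 [-0.62  0.3   1.72 -0.    1.12 -1.59]Traceback (most recent call last):
  File "<stdin>", line 10, in <module>
    return _wrapfunc(a, 'round', decimals=decimals, out=out)
    return _wrapit(obj, method, *args, **kwds)
    result = getattr(arr, method)(*args, **kwds)
TypeError: unsupported operand type(s) for *: 'NoneType' and 'float'
```

Run:
```python
from h import *
C=caseR();P=C@np.diag([-1.,1,-1]);th=np.arctan2(.82,.57)
def snap(n):
    wait(.2);T=wristT();im=read_camera('wrist')[...,::-1];cv2.imwrite(f'pics/{n}.png',im);np.save(f'pics/{n}.npy',T);return im
a=[]
move_pose([.471,-.324,.30],quat(down(th)));a.append(snap('r1'))
move_pose(W+C[:,2]*.17+C[:,1]*.04,quat(P));a.append(snap('c1'))
movel(W+C[:,2]*.17-C[:,1]*.04-C[:,0]*.02);a.append(snap('c2'))
print(get_time())
def fr(p,n):print(n,proj('wrist',p,np.load(f'pics/{n}.npy')))
for n in('c1','c2'):fr(W,n)
fr([.471,-.324,.15],'r1')
im=np.vstack([np.hstack([cv2.resize(a[0],(400,250)),np.zeros((250,400,3),np.uint8)]),np.hstack([cv2.resize(x,(400,250)) for x in a[1:]])])
cv2.imwrite('pics/w1.png',im)
```

```text
4.35
c1 [287.29001034 181.03852415]
c2 [350.81646338 196.71668562]
r1 [320.52937529 186.91099371]
```

View pics/w1.png

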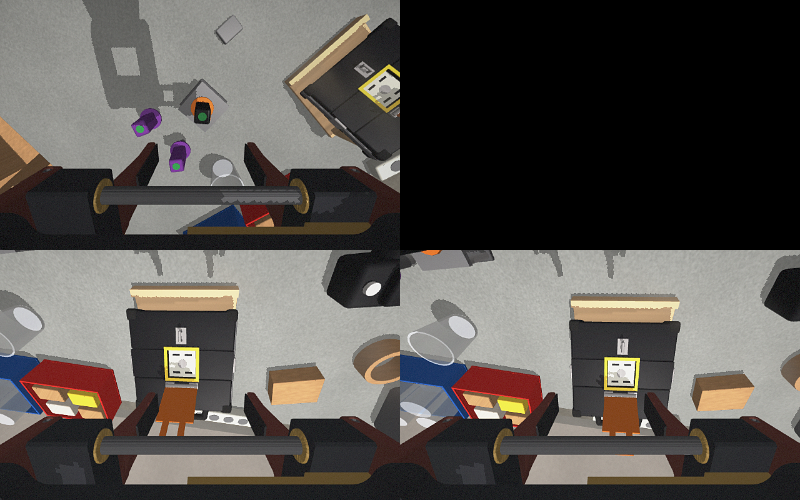

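Wrist views: reader at about (323,184) in r1, its grip square to the tool; window at about (291,182) in c1 and (355,198) in c2, within a few px of prediction. I'll get the yellow border's corners by code.

Run:
```python
from h import *
from scipy.optimize import least_squares
def corners(im,ctr,r):
    hsv=cv2.cvtColor(im,cv2.COLOR_BGR2HSV);m=cv2.inRange(hsv,(24,140,110),(34,255,255))
    z=np.zeros_like(m);cv2.circle(z,ctr,r,255,-1);m&=z
    pts=np.argwhere(m)[:,::-1].astype(np.float32)
    h=cv2.convexHull(pts);a=cv2.minAreaRect(h)
    q=cv2.approxPolyN(h,4) if hasattr(cv2,'approxPolyN') else cv2.boxPoints(a)
    return np.array(q).reshape(-1,2),pts
obs=[]
for n,f,c,r in(('wrist','c1',(291,182),45),('wrist','c2',(355,198),45),('top','top0',(327,151),20),('side','side0',(291,185),20)):
    q,p=corners(cv2.imread(f'pics/{f}.png'),c,r);T=np.load(f'pics/{f}.npy') if n=='wrist' else camera_info(n)['T']
    print(f,q.round(1).tolist(),len(p));obs.append((n,T,q))
S=[(1,1),(1,-1),(-1,-1),(-1,1)]
def model(v,n,T):
    C=caseR(v[3]);return np.array([proj(n,v[:3]+C@np.array([a*v[4],b*v[4],0]),T) for a,b in S])
def res(v,o=None,full=False):
    out=[]
    for n,T,q in (o or obs):
        m=model(v,n,T);out.append((m-q[np.argmin(np.linalg.norm(m[:,None]-q[None],axis=2),axis=1)]).ravel())
    return np.concatenate(out)
v0=[*W,PSI,.032]
for nm,o in(('all',obs),('wrist',obs[:2]),('fixed',obs[2:])):
    s=least_squares(lambda v:res(v,o),v0,loss='soft_l1');print(nm,s.x.round(4),'rms',np.sqrt((res(s.x,o)**2).mean()).round(2))
# reader: green patch in r1
im=cv2.imread('pics/r1.png');hsv=cv2.cvtColor(im,cv2.COLOR_BGR2HSV)
m=cv2.inRange(hsv,(50,80,40),(80,255,255));k,l,st,ce=cv2.connectedComponentsWithStats(m)
for i in range(1,k):
    if st[i,4]>8:print('green',ce[i].round(1),st[i,4])
T=np.load('pics/r1.npy');g=[ce[i] for i in range(1,k) if st[i,4]>8];g=min(g,key=lambda c:np.hypot(c[0]-323,c[1]-186))
print(tri([ray('wrist',g,T),ray('top',(441.5,208.5)),ray('side',(383.75,146.75))]))
o,d=ray('wrist',g,T);print('wrist at z.15',o+d*(.15-o[2])/d[2])
# grip orientation crop
cv2.imwrite('pics/rz.png',cv2.resize(im[130:230,260:390],(780,600),interpolation=cv2.INTER_CUBIC))
```

```text
c1 [[318.0, 211.0], [264.1000061035156, 208.89999389648438], [260.8999938964844, 155.0], [318.0, 155.0]] 918
c2 [[379.5, 225.60000610351562], [325.5, 223.60000610351562], [327.0, 170.6999969482422], [383.6000061035156, 172.3000030517578]] 917
top0 [[339.1000061035156, 161.0], [316.29998779296875, 164.8000030517578], [313.0, 141.8000030517578], [337.6000061035156, 149.1999969482422]] 126
side0 [[304.5, 184.3000030517578], [294.79998779296875, 196.5], [277.79998779296875, 184.5], [287.70001220703125, 173.1999969482422]] 117
all [0.6398 0.0052 0.1152 0.1427 0.034 ] rms 1.83
wrist [0.6414 0.0056 0.1133 0.1442 0.0342] rms 0.46
fixed [0.6407 0.003  0.1141 0.1288 0.0342] rms 2.52
green [323.3 186.4] 158
green [223.5 206.4] 120
green [281.5 266. ] 103
(array([ 0.47153797, -0.32269626,  0.14983641]), np.float64(0.001875753011344084))
wrist at z.15 [ 0.47233406 -0.32099053  0.15      ]
```

View pics/rz.png

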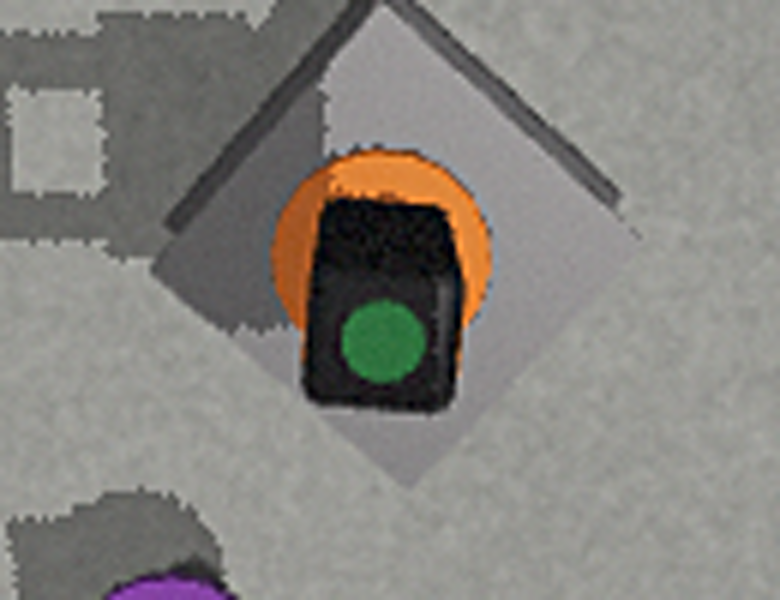

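The reader crop shows the grip within about 3° of the tool's axes. The wrist and fixed cameras differ by 3–4 mm in y, so I'll take a half-turn view of the window to cancel the wrist camera's bias.

Run:
```python
from h import *
from scipy.optimize import least_squares
C=caseR();P=C@np.diag([1.,-1,-1])
for n,o in(('d1',.03),('d2',-.03)):
    (move_pose if n=='d1' else lambda p,q:movel(p))(W+C[:,2]*.17+C[:,1]*o,quat(P));wait(.2)
    T=wristT();cv2.imwrite(f'pics/{n}.png',read_camera('wrist')[...,::-1]);np.save(f'pics/{n}.npy',T)
print(get_time())
obs=[]
for f in('c1','c2','d1','d2'):
    T=np.load(f'pics/{f}.npy');im=cv2.imread(f'pics/{f}.png');m=cv2.inRange(cv2.cvtColor(im,cv2.COLOR_BGR2HSV),(24,140,110),(34,255,255))
    z=np.zeros_like(m);c=proj('wrist',W,T);cv2.circle(z,tuple(int(x) for x in c),48,255,-1);m&=z
    q=np.array(cv2.approxPolyN(cv2.convexHull(np.argwhere(m)[:,::-1].astype(np.float32)),4)).reshape(-1,2)
    print(f,c.round(1),q.mean(0).round(1),(m>0).sum());obs.append((f,T,q))
S=[(1,1),(1,-1),(-1,-1),(-1,1)]
# unknown: window pose + camera shift in tool frame (x,y)
tfc=camera_info('wrist')['tool_from_camera']
def res(v,o):
    out=[];Cc=caseR(v[3])
    for f,T,q in o:
        Tt=T@np.linalg.inv(tfc);T2=T.copy();T2[:3,3]+=Tt[:3,:3]@np.array([v[5],v[6],0])
        m=np.array([proj('wrist',v[:3]+Cc@np.array([a*v[4],b*v[4],0]),T2) for a,b in S])
        out.append((m-q[np.argmin(np.linalg.norm(m[:,None]-q[None],axis=2),axis=1)]).ravel())
    return np.concatenate(out)
s=least_squares(lambda v:res(v,obs),[*W,PSI,.034,0,0],loss='soft_l1');print(s.x.round(4),np.abs(res(s.x,obs)).mean())
T=np.load('pics/r1.npy');Tt=T@np.linalg.inv(tfc);T[:3,3]+=Tt[:3,:3]@np.array([*s.x[5:],0])
o,d=ray('wrist',(323.3,186.4),T);print('reader',o+d*(.15-o[2])/d[2])
```

```text
8.275
c1 [287.3 181. ] [290.3 182.5] 918
c2 [350.8 196.7] [353.9 198.1] 917
d1 [348.3 180.9] [345.7 178.3] 824
d2 [299.9 180.7] [296.8 178. ] 841
[ 6.411e-01  5.500e-03  1.140e-01  1.538e-01  3.390e-02 -3.000e-04
 -1.000e-04] 0.40239750154790066
reader [ 0.47252147 -0.32128772  0.15      ]
```

The wrist camera is consistent: window (0.641, 0.0055, 0.113), yaw 0.154, reader (0.4725, -0.321). Grasping.

```bash
sed -i 's/^PSI=.*/PSI=0.154; W=np.array([.6413,.0055,.1132]); RD=np.array([.4725,-.321]); TH=np.arctan2(.82,.57)-.04/' h.py
python3 - <<'E'
from h import *
move_pose([*RD,.26],quat(down(TH)))
movel([*RD,.17],v=.2);hit=movel([*RD,.094],v=.1,until_force=6)
print(hit,get_tcp_pos());print(command_gripper(0),get_grip_width()*88,get_finger_force());wait(.2);f0=get_ft_force()
movel([*RD,.10],v=.05);wait(.2);print('ft',f0,get_ft_force())
movel([*RD,.26],v=.2)
wait(.2);print('ft',get_ft_force(),get_grip_width()*88,get_time(),get_joint_pos())
a=[read_camera(n)[...,::-1] for n in('wrist','side')]
for i,n in enumerate(('g_w','g_s')):cv2.imwrite(f'pics/{n}.png',a[i])
cv2.imwrite('pics/g.png',np.hstack([cv2.resize(a[0][:,160:480],(400,500)),cv2.resize(a[1][40:200,300:428],(400,500),interpolation=cv2.INTER_CUBIC)]))
E
```

```text
False [ 0.47288609 -0.32129939  0.09452413]
False 30.021688058204504 29.636569619178772
ft [-0.37529313 -1.89247527 -0.57845787] [ 1.17624085  0.63500228 -2.77795085]
ft [-0.42344466 -0.64094166 -2.97159131] 30.128805819480153 14.9 [-6.17578430e-01  3.04353428e-01  1.71808904e+00 -9.81969586e-06
  1.12160131e+00 -1.54090067e+00]
```

View pics/g.png

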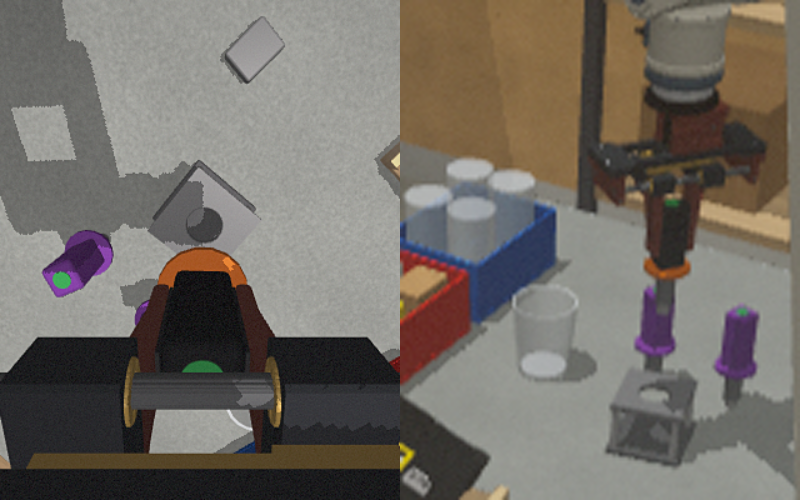

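Reader held straight (right, left panels: nose hanging down, collar visible, hole visible at about (323,180) in the full wrist image). Pressing next.

Run:
```python
from h import *
T=wristT();o,d=ray('wrist',(323.2,180),T);print('hole',o+d*(.07-o[2])/d[2])
C=caseR();n=C[:,2];P=quat(C@np.diag([-1.,1,-1]))
L=.079
move_pose(W+n*(L+.10),P)
movel(W+n*(L+.012),v=.15);wait(.4)
fb=np.mean([get_ft_force() for _ in range(1)],axis=0);print('base',fb)
hit=movel(W+n*(L-.026),v=.02,until_force=2.2);wait(.2)
dep=lambda:((get_tcp_pos()-W)@n-L)*1e3
f=(get_ft_force()-fb);print(hit,dep(),f@n,f,get_time())
if hit:
    g=dep()/1e3
    for k in range(8):
        F=(get_ft_force()-fb)@n
        if F>4.6: break
        g-=min(.0015,max(.0004,(5-F)/900)); movel(W+n*(L+g),v=.02);wait(.15);print(round(dep(),2),(get_ft_force()-fb).round(2),round(((get_ft_force()-fb)@n),2))
    for k in range(4):
        wait(.4);print(round(dep(),2),((get_ft_force()-fb)@C).round(2))
print(get_time())
im=read_camera('wrist')[...,::-1];cv2.imwrite('pics/p_w.png',im)
```

```text
hole [ 0.47525782 -0.3181413   0.07      ]
base [ 0.08702359  0.77831012 -2.84117761]
True -10.441670220297668 2.909835300892868 [ 0.01234764 -1.04588503  3.23750955] 18.7333
-12.08 [-3.85 -0.73  3.48] 4.81
-12.03 [-2.9  -0.52  4.52]
-11.86 [-1.3  -0.96  4.23]
-11.88 [-1.44 -1.31  5.32]
-11.89 [-0.06 -0.82  3.75]
20.7417
```

Run:
```python
from h import *
C=caseR();n=C[:,2]
p=get_tcp_pos();movel(W+n*((p-W)@n-.0007),v=.01);fs=[]
for k in range(16): wait(.1);fs.append(get_ft_force()-np.array([.087,.778,-2.841]))
print((np.mean(fs,0)@C).round(2),np.std(fs,0).round(2),((get_tcp_pos()-W)@C).round(4),np.abs(C@np.diag([-1.,1,-1])-mat(get_ee_rot())).max(),get_time())
a=[read_camera(x)[...,::-1] for x in('wrist','side')]
cv2.imwrite('pics/p.png',np.hstack([cv2.resize(a[0][60:300,200:440],(400,400)),cv2.resize(a[1][120:220,240:340],(400,400),interpolation=cv2.INTER_CUBIC)]))
```

```text
[ 1.13 -2.25  5.4 ] [0.59 0.52 0.74] [ 0.0001 -0.      0.0664] 0.0027441901593691642 22.6417
```

View pics/p.png

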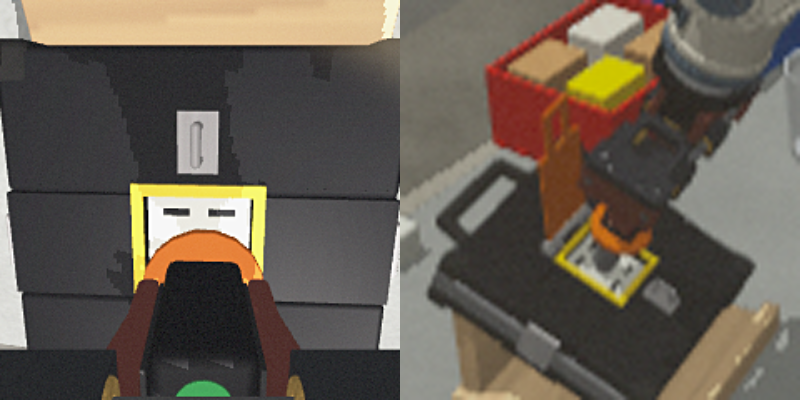

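Run:
```python
from h import *
T=wristT();C=caseR()
f=lambda p:((proj('wrist',W+C@np.array(p),T)-[200,60])*400/240).round(1)
print([f(p).tolist() for p in([-.034,.034,0],[-.034,-.034,0],[-.026,.026,-.009],[-.026,-.026,-.009],[-.009,0,-.009],[-.055,0,0],[-.055,0,.017])])
for r in(.026,):print('collar',f([-r,0,.052-.009]),f([0,r,.052-.009]),f([0,-r,.052-.009]))
im=read_camera('wrist')[...,::-1];hsv=cv2.cvtColor(im,cv2.COLOR_BGR2HSV)
cv2.imwrite('pics/p2.png',cv2.resize(im[150:250,260:380],(720,600),interpolation=cv2.INTER_CUBIC))
m=cv2.inRange(hsv,(24,140,110),(34,255,255))[100:300,200:440];ys,xs=np.where(m);
print('yellow crop px',((xs.min())*400/240),((xs.max()+1)*400/240),(ys.min()+40)*400/240)
m=cv2.inRange(hsv,(8,150,110),(18,255,255))[170:240,240:400];ys,xs=np.where(m);print('orange',(xs.min()+40)*400/240,(xs.max()+41)*400/240,(ys.min()+110)*400/240)
```

```text
[[265.3, 184.4], [128.9, 184.4], [247.1, 196.1], [147.5, 196.1], [197.4, 227.3], [197.0, 141.8], [196.6, 145.8]]
collar [196.1 223.6] [256.6 281.6] [136.  281.6]
yellow crop px 130.0 266.6666666666667 183.33333333333334
orange 135.0 263.3333333333333 230.0
```

View pics/p2.png

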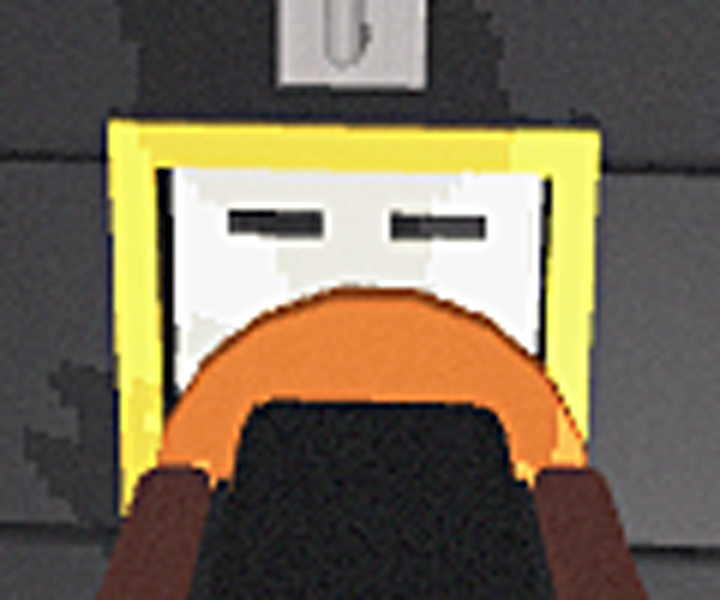

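The window's border agrees with prediction (198 vs 197), but the collar sits a few px right of predicted. I'll check the numbers.

Run:
```python
from h import *
C=caseR();P=C@np.diag([-1.,1,-1]);tfc=camera_info('wrist')['tool_from_camera']
E=mat(get_ee_rot());p=get_tcp_pos()
print('W in tool mm',(E.T@(W-p)*1e3).round(2)); print((E-P).round(4)); print('E rotvec err',R.from_matrix(P.T@E).as_rotvec().round(4))
print(proj('wrist',[0,0,.0],tfc),proj('wrist',[0,0,.0664],tfc),proj('wrist',[0,0,.027],tfc))
print(camera_info('wrist')['intrinsics'][0], get_joint_pos().round(4),get_time())
```

```text
W in tool mm [-7.000e-02 -3.000e-02  6.645e+01]
[[-0.0013 -0.0002 -0.0028]
 [ 0.      0.      0.0001]
 [ 0.0027  0.0005 -0.0013]]
E rotvec err [-0.0005  0.003   0.    ]
[317.33904047 243.678184  ] [318.36803011 209.25762887] [317.83473764 227.09670344]
[279.38291041   0.         321.52902617] [-0.0134  0.3318  2.0065  0.0168  0.3564 -1.7526] 22.7917
```

Run:
```python
from h import *
for _ in range(2): print(camera_info('wrist')['tool_from_camera'])
tfc=camera_info('wrist')['tool_from_camera'];print(tfc[:3,:3].T@(-tfc[:3,3]))
```

```text
[[ 5.12047270e-04  9.56997240e-01  2.90096569e-01  8.00120329e-02]
 [ 9.99999429e-01 -2.18043289e-04 -1.04579021e-03  2.48114029e-03]
 [-9.37564733e-04  2.90096939e-01 -9.56996806e-01 -1.62063088e-01]
 [ 0.00000000e+00  0.00000000e+00  0.00000000e+00  1.00000000e+00]]
[[ 5.12047270e-04  9.56997240e-01  2.90096569e-01  8.00120329e-02]
 [ 9.99999429e-01 -2.18043289e-04 -1.04579021e-03  2.48114029e-03]
 [-9.37564733e-04  2.90096939e-01 -9.56996806e-01 -1.62063088e-01]
 [ 0.00000000e+00  0.00000000e+00  0.00000000e+00  1.00000000e+00]]
[-0.00267405 -0.02955675 -0.17830248]
```

The reported wrist calibration changes per process, so my half-turn did not cancel the bias. I'll refit with commanded tool poses and one shared unknown camera offset.

```bash
cat > fit.py <<'E'
from h import *
from scipy.optimize import least_squares
W0=np.array([.6403,.0015,.1115]);C=caseR(.162);K=camera_info('wrist')['intrinsics']
P1=C@np.diag([-1.,1,-1]);P2=C@np.diag([1.,-1,-1]);n=C[:,2]
pose={'c1':(W0+n*.17+C[:,1]*.04,P1),'c2':(W0+n*.17-C[:,1]*.04-C[:,0]*.02,P1),'d1':(W0+n*.17+C[:,1]*.03,P2),'d2':(W0+n*.17-C[:,1]*.03,P2)}
a=np.arctan2(.2905,.957)
Rc=np.array([[0,np.cos(a),np.sin(a)],[1,0,0],[0,np.sin(a),-np.cos(a)]])
def pr(P,pos,Rt,sh):
    T=np.eye(4);T[:3,:3]=Rt@Rc;T[:3,3]=pos+Rt@(np.array([.0803,0,-.162])+sh)
    q=T[:3,:3].T@(P-T[:3,3]);return np.array([K[0,2]-K[0,0]*q[0]/q[2],K[1,2]+K[1,1]*q[1]/q[2]]),T
S=[(1,1),(1,-1),(-1,-1),(-1,1)];obs=[]
for f,(p,Rt) in pose.items():
    im=cv2.imread(f'pics/{f}.png');m=cv2.inRange(cv2.cvtColor(im,cv2.COLOR_BGR2HSV),(24,140,110),(34,255,255))
    z=np.zeros_like(m);c=pr(W0,p,Rt,np.zeros(3))[0];cv2.circle(z,tuple(int(x) for x in c),48,255,-1);m&=z
    q=np.array(cv2.approxPolyN(cv2.convexHull(np.argwhere(m)[:,::-1].astype(np.float32)),4)).reshape(-1,2);obs.append((p,Rt,q))
def res(v):
    out=[];Cc=caseR(v[3])
    for p,Rt,q in obs:
        m=np.array([pr(v[:3]+Cc@np.array([s*v[4],b*v[4],0]),p,Rt,np.array([v[5],v[6],0]))[0] for s,b in S])
        out.append((m-q[np.argmin(np.linalg.norm(m[:,None]-q[None],axis=2),axis=1)]).ravel())
    return np.concatenate(out)
s=least_squares(res,[*W0,.155,.034,0,0],loss='soft_l1');print('W,psi,half,shift',s.x.round(4),np.abs(res(s.x)).mean())
sh=np.array([*s.x[5:],0])
th=np.arctan2(.82,.57);_,T=pr(W0,np.array([.471,-.324,.30]),down(th),sh)
for g,z in(((323.3,186.4),.15),):
    q=np.array([(g[0]-K[0,2])/K[0,0],-(g[1]-K[1,2])/K[1,1],-1]);d=T[:3,:3]@q;X=T[:3,3]+d*(z-T[2,3])/d[2];print('reader',X)
    print('reader offset in grasp tool frame mm',(down(TH).T@(X-[*RD,.15])*1e3).round(2))
print('W in present tool mm',(mat(get_ee_rot()).T@(s.x[:3]-get_tcp_pos())*1e3).round(2))
E
python3 fit.py
```

```text
W,psi,half,shift [ 6.447e-01  2.600e-03  1.082e-01  1.531e-01  3.460e-02  9.000e-04
 -3.000e-04] 0.4259777248890009
reader [ 0.47219917 -0.32275087  0.15      ]
reader offset in grasp tool frame mm [-0.82 -1.58 -0.  ]
W in present tool mm [-0.56 -3.   72.45]
```

Refit: the dot lies 3.0 mm to tool -y of where I pressed, which agrees with the image. I'll lift off, shift and press again.

```bash
cat >> h.py <<'E'
W=W-.003*caseR()[:,1]
E
python3 - <<'E'
from h import *
C=caseR();n=C[:,2];L=.079
p=get_tcp_pos();movel(p+n*.012,v=.06);movel(W+n*(L-.004),v=.04);wait(.4)
fb=[];
for _ in range(5): wait(.06);fb.append(get_ft_force())
fb=np.mean(fb,0);print('base',fb)
movel(W+n*(L-.0095),v=.03);movel(W+n*(L-.0126),v=.015);fs=[]
for k in range(16): wait(.1);fs.append(get_ft_force()-fb)
print((np.mean(fs,0)@C).round(2),(np.std(fs,0)).round(2),((get_tcp_pos()-W)@C).round(4),get_time())
im=read_camera('wrist')[...,::-1];hsv=cv2.cvtColor(im,cv2.COLOR_BGR2HSV)
m=cv2.inRange(hsv,(24,140,110),(34,255,255))[100:300,200:440];ys,xs=np.where(m);print('yellow centre',200+(xs.min()+xs.max())/2)
m=cv2.inRange(hsv,(8,150,110),(18,255,255))[190:215,240:400];ys,xs=np.where(m);print('orange centre',240+(xs.min()+xs.max())/2)
E
```

```text
base [-0.08427738 -0.23500659 -3.17638157]
[ 2.45 -0.43  5.42] [0.77 0.45 0.52] [ 0.0002 -0.      0.0664] 26.3917
yellow centre 322.0
orange centre 321.5
```

Centred now (yellow 322.0, collar 321.5), 5.4 N held 1.6 s. Returning the reader.

```bash
cat > ret.py <<'E'
from fit import pr,K,sh
from h import *
_,T=pr(W,np.array([*RD,.26]),down(TH),sh)
q=np.array([(323.2-K[0,2])/K[0,0],-(180-K[1,2])/K[1,1],-1]);d=T[:3,:3]@q;H=T[:3,3]+d*(.07-T[2,3])/d[2];print('hole',H.round(4))
tgt=(H[:2]+RD)/2 if np.linalg.norm(H[:2]-RD)<.006 else RD
print(tgt)
C=caseR();n=C[:,2]
movel(get_tcp_pos()+n*.11,v=.2)
move_pose([*tgt,.24],quat(down(TH)))
print(movel([*tgt,.17],v=.2),movel([*tgt,.10],v=.1,until_force=6));wait(.2);print(get_tcp_pos(),get_ft_force())
print(movel([*tgt,.092],v=.02,until_force=3),get_tcp_pos(),get_ft_force())
a=read_camera('side')[...,::-1];cv2.imwrite('pics/b1.png',a);print(get_time())
E
python3 ret.py
```

```text
W,psi,half,shift [ 6.447e-01  2.600e-03  1.082e-01  1.531e-01  3.460e-02  9.000e-04
 -3.000e-04] 0.4259777248890009
reader [ 0.47219917 -0.32275087  0.15      ]
reader offset in grasp tool frame mm [-0.82 -1.58 -0.  ]
W in present tool mm [-4.600e-01  5.000e-02  7.245e+01]
hole [ 0.4753 -0.3209  0.07  ]
[ 0.47391948 -0.3209281 ]
False False
[ 0.47430378 -0.3212002   0.10071353] [-0.00992386  0.64204828 -2.26664325]
True [ 0.47417679 -0.32115676  0.09387887] [-0.82695456  0.26266218  4.73962575]
30.375
```

Run:
```python
from h import *
command_gripper(1.0);wait(.3);p=get_tcp_pos()
movel([*p[:2],.27],v=.25)
wait(.1);a=[read_camera(x)[...,::-1] for x in('wrist','side')]
print(get_time())
cv2.imwrite('pics/rel.png',np.hstack([cv2.resize(a[0][100:300,220:420],(400,400)),cv2.resize(a[1][100:220,335:455],(400,400),interpolation=cv2.INTER_CUBIC)]))
```

```text
32.7333
```

View pics/rel.png

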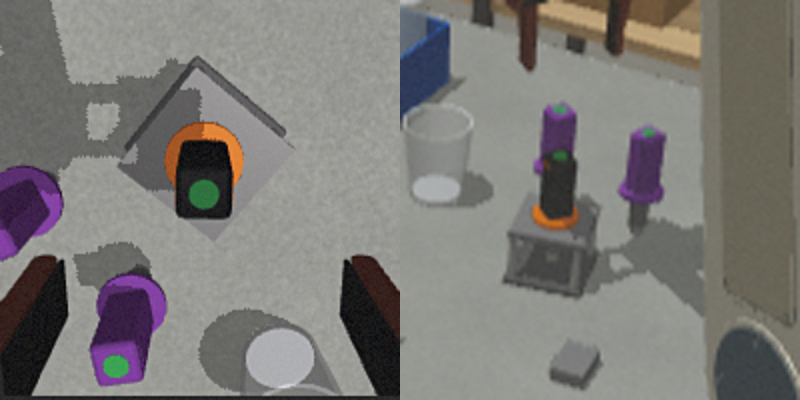

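The reader hangs upright in the dock: collar flat on the plate, centred at about (204,160) in the left panel. Now the guard.

Run:
```python
from h import *
command_gripper(0.0)
C=caseR();P=quat(C@np.diag([-1.,1,-1]));X=lambda x,z:W+C@np.array([x,0,z])/1e3
move_pose(X(130,190),P);movel(X(130,85),v=.2);wait(.3);f0=get_ft_force()
print('start',f0,get_time())
wp=[(100,82),(75,79),(55,76)]
for a in(75,60,45,30,18):
    f=np.radians(a);r=70;wp.append((42-r*np.cos(f)+2*np.sin(f)+10,6+r*np.sin(f)+2*np.cos(f)+1))
for w in wp:
    h=movel(X(*w),v=.1,until_force=15);print(np.round(w,0),h,((get_ft_force()-f0)@C).round(1))
    if h:break
else:
    h=movel(X(-20,2),v=.03,until_force=8);wait(.3);print('final',h,((get_tcp_pos()-W)@C*1e3).round(1),((get_ft_force()-f0)@C).round(1))
    movel(X(-20,120),v=.25)
print(get_time());wait(.1)
a=[read_camera(x)[...,::-1] for x in('wrist','side')]
cv2.imwrite('pics/fl.png',np.hstack([cv2.resize(a[0][20:320,170:470],(400,400)),cv2.resize(a[1][120:220,240:340],(400,400),interpolation=cv2.INTER_CUBIC)]))
```

```text
start [-0.39522412 -0.17212807 -0.41252693] 36.5333
[100  82] False [0.7 0.7 1.3]
[75 79] False [ 0.4 -0.8  0.1]
[55 76] False [ 0.1 -0.1  0.6]
[36. 75.] False [1.  0.6 0.7]
[19. 69.] False [1.9 0.1 0.6]
[ 4. 58.] False [0.3 0.5 0.6]
[-8. 44.] False [ 1.4 -0.8  0.5]
[-14.  31.] False [ 0.8 -0.3 -0.2]
final True [-19.  -0.   6.] [0.7 0.1 8.3]
41.075
```

View pics/fl.png

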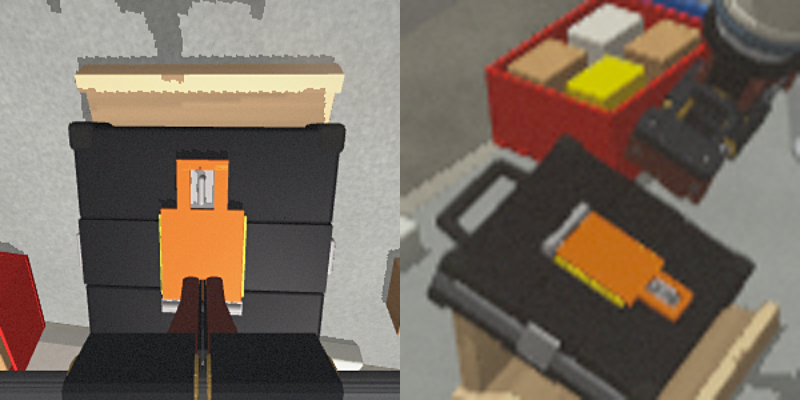

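The guard lies flat with the staple showing through its slot (about (203,187) in the left panel). The tool is clear, so I'm handing in.

```bash
python3 -c "
from station import *
wait(.3);print(get_ft_force(),get_time(),job_done())"
```

```text
the job is handed in; nothing more can be done
[-0.35847295 -0.5828007  -0.75767242] 41.575 None
```

The job is handed in at 41.6 s: I pressed the reader on the tag twice (the first press was about 3 mm off centre; the second was centred, about 5.4 N for 1.6 s), it hangs upright in its dock, and the guard is shut over the staple.

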